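Turn the board over and set the meter

ROBOT

A 7-joint arm with a two-finger parallel gripper is mounted at the origin on the work surface. World frame = base frame: x ahead of the robot, y to its left, z up, the work surface at z = 0. Lengths are in m, angles in rad, forces in N, time in s.
With the tool pointing down it reaches from about 0.35 to 0.9 m from the base axis. Payload 8.1 kg.
Tool frame: the origin (TCP) lies midway between the tips of the shut fingers; the grasp point (between the pads) lies 19 mm behind it; z points along the fingers, x is the direction in which the jaws open and shut, and the axes are right-handed (so a half turn about z gives the same grasp; the last joint's range is limited). The gripper opens to 92 mm and grips with 3 to 60 N. Pads are 19 mm wide; open, the fingers measure 130 mm over their backs; the gripper's body (75 mm by 190 mm) begins 47 mm behind the grasp point.
Start: joints at [1.241, 0.434, 0.025, 1.573, -0.012, 1.134, -0.075], TCP at [0.141, -0.609, 0.227] pointing down, gripper open.
Joint ranges: [-2.62, 2.62], [-0.44, 2.09], [-1.27, 1.32], [0.08, 2.57], [-1.32, 4.46], [0.12, 2], [-2.74, 2.74]. Speed limits (rad/s): [2.22, 2.22, 3.01, 3.01, 3.14, 3.14, 3.14].

INTERFACE

Orientations are given as a rotation vector (axis times angle).
In Python, from cell import arm gives the robot as it stands.
- The arm moves only by the tool jog_arm, never from a script. Its argument "commands" is a list of rows, each an object with "translation": the shift along the tool's x, y, z in mm, a list of three; "turn": the turn, a rotation vector about the tool's x, y, z in rad, a list of three. A call has 1 to 12 rows; each row is the pose to reach, as a shift and turn from the pose commanded when the call began, along the tool's axes at that moment; what a row does not reach only later rows make up. A row lasts 1/12 s, in which the tool goes at most 41.7 mm and 7.16 degrees, less where a joint would pass 70% of its speed; a pose out of reach is approached as far as the arm can. A call with a gripper value outside its range is refused whole. "claw" is the closure, from -1 (fully open) to 1 (shut), so that 0 is half open, set as the call begins (left out, the last holds). The fingers move at their own pace and stop on an object; "grip_force" is the grip in N (left out, the last holds). Time passes only in rows, so rows that repeat a pose let the fingers close. It gives the time, the measured TCP pose, the force and the opening at its end, in the units of the state.
- arm.observe(): the state, without advancing time (a new reading comes with each control period).
- arm.get_image(name): name is "side" or "top"; returns the picture (420x560x3 uint8, blue, green, red); there is no depth.
- arm.camera_info(name): a dict with "vertical_fov" (degrees; the focal length in pixels is half the picture's height over the tangent of half this angle, whatever the lens; pixels are square), "cx", "cy" (the principal point, pixels), "eye" and "rotation" of the camera in the world. Camera axes: x right, y up, looking along -z (the intrinsics and any distortion apply to the point x, -y, -z); pixel columns grow to the right and rows downward; lengths in m; the calibration is good to about 2 mm. A picture is of the moment at which its call begins. camera_info takes no time and is no camera call.
- arm.sign_off(): hands the job in, once; it reports no verdict.
Trained networks look in the newest picture that a camera, given by its name, has taken for a name from the list of things; names that differ only in an ending like _2 or _b are one class to them, and where a whole thing is asked for, a point or a joint stands for the part that bears it (a point fixed in the world has none). Each returns a list of dicts, best first, with "confidence" (0 to 1); they miss things now and then, are a little off and sometimes report something else, mostly with a low value. They report only what shows in the picture. A call takes as long as a camera call.
- arm.trace(camera, query): "region" (420x560 bool, what is visible of it) and "box" ([left, top, width, height] in pixels, round what is visible of it).
- arm.landmark_of(camera, query): "at" ([column, row] in pixels: a listed point, or the origin of a listed thing).
The state is a dict: "clock": time; "joints": joint angles; "dq": joint speeds; "joint_efforts": joint torques, N m; "position": TCP position; "ee_rot": TCP orientation; "force": force on the tool from outside, world axes, zero at the start; "ft_torque": the same for the moment, N m; "width": opening from 0.0 (shut) to 1.0 (fully open).
Only numpy, scipy, OpenCV 4.12 (cv2) and the standard library are available. Lean on these libraries where they do the work, as an engineer would, in place of code of your own. Each camera call takes 0.05 s, during which the arm holds its last target. There are 200 camera calls.

TASK

Get the circuit board ready for measuring on its solder side: first swing the holder's hinged frame right over until it lies flat on its other side with the board's solder side up, and then turn the meter's dial so that its pointer clicks in at the setting marked with the round dot. Do not shift the spray can, the solder spool or the screwdriver.

Things in the scene. Friction and masses are not known exactly. Their poses are not given: they have to be found in the camera images.
- holder: Fixed flip-over board holder on the blue mat: a dark steel foot plate 160 (x) x 250 (y) x 8 mm with two 72 mm high aluminium posts at x = -73 and +73 mm that carry the hinge of the frame, and four black 50 mm rubber rests. Origin: centre of the foot's underside, on the mat (3 mm above the table). x runs along the hinge, z up.
- frame_hinge (a point): Middle of the frame's hinge line, 62 mm above the holder's origin; the hinge line runs along the holder's x.
- flip_frame (a joint): Angle of the hinged frame (rad): 0 = lies level, pointing to the holder's -y (component side of the board up); pi/2 = upright; pi = lies level on the +y side, with the solder side up. Limits 0 and pi. The hinge is stiff (about 0.3 N m): the frame stays where it is left.
- frame_bar (a point): Centre of the frame's round steel handle bar: diameter 10 mm, 102 mm long between the two side arms, parallel to the hinge and 155 mm from it. Beside it, towards the hinge, is an opening 37 mm wide (102 mm long) between the bar and the frame that holds the green board; beyond the bar it is free. The frame is 8 mm thick.
- meter: Fixed meter on an inclined cradle: grey case 203 mm (up the slope) x 112 mm wide (y) x 42 mm, its black face sloping up at 35 degrees towards its +x, so that the face's normal leans 35 degrees from vertical towards its -x (the robot's side). A display is on the upper part of the face, the dial below it. Origin: on the mat, straight below the dial's centre; x away from the robot, z up.
- dial_axis (a point): Centre of the dial on the meter's face, 97 mm above the meter's origin. The dial turns about the face's normal here. Around it are four settings at 60, 20, -20 and -60 degrees, 42 mm from the centre.
- dial_grip (a point): Point on the dial's axis at the height to grip, 24 mm out from the face along its normal. The grip is a black bar 50 mm long (along the pointer), 13 mm wide, from 5 to 34 mm out from the face, on a grey disc of 58 mm diameter and 5 mm thickness; a white line shows its pointer end. Its z axis is the face's normal, its x axis points along the pointer.
- dial (a joint): Angle of the dial (rad), positive anticlockwise seen facing the meter's face: 0 = pointer straight up the slope, positive = towards the meter's +y. It clicks in at 1.047, 0.349, -0.349 and -1.047 and needs up to about 0.08 N m; stops at -1.25 and 1.25. It starts at the setting near 1.047.
- dial_aim (a point): Point straight ahead of the dial's pointer, 42 mm from the axis, 1 mm over the face: it lies on a mark when the dial is set to that mark.
- mark_dot: Round white dot, 15 mm in diameter and 2 mm thick, on the meter's face at the setting to choose, either at +20 or at -20 degrees. Origin: centre of its underside on the face.
- mark_dash: White dash 20 mm x 4 mm, 2 mm thick, on the meter's face at the other of these two settings. Origin: centre of its underside. The settings at 60 and -60 degrees carry only thin ticks.
- spray_can: Standing spray can, 52 mm in diameter, 150 mm high; origin at the centre of its foot. Bystander.
- solder_spool: Steel spool, 54 mm in diameter, 34 mm high, standing on its flange; origin at the centre of its foot. Bystander.
- screwdriver: Screwdriver lying on the mat, 170 mm long along its x; origin at its underside. Bystander.

How it is judged:
By the outcome, as a careful person would: the job done as asked, in the order asked, and still so for the second after the job is handed in, with the robot touching nothing.
It also fails if it takes over 64 s, if anything falls off the work surface, if the arm or the gripper's body presses on something with over 40 N, if the wrist force passes 120 N, or if a joint passes its speed limit or range.

## Working session

There is one attempt and no reset: what is moved stays moved. The work goes in short steps, Python scripts to look and compute and a tool call to move; the robot and the scene stay as the last step left them, time stands still between calls to the robot, and variables do not carry over. Pictures are saved under pics/ and viewed, about 8 in all and at most 12, crops included, and the job is handed in when it is done.

Besides the shell and the picture viewer there is one more tool, called after ">>>" by a JSON object that holds its "name" and its "arguments". jog_arm: Moves the arm, as the interface text tells. Its arguments: {"type":"object","properties":{"commands":{"type":"array","items":{"type":"object","properties":{"translation":{"type":"array","items":{"type":"number"}},"turn":{"type":"array","items":{"type":"number"}}}}},"claw":{"type":"number"},"grip_force":{"type":"number"}},"required":["commands"]}

```bash
mkdir -p pics; ls
python3 - <<'E'
from cell import arm
import cv2, numpy as np
for c in ("side","top"):
    im=arm.get_image(c); cv2.imwrite(f"pics/{c}0.png",im)
    print(c,arm.camera_info(c))
    for q in ["holder","frame_hinge","frame_bar","meter","dial_axis","dial_grip","dial_aim","mark_dot","mark_dash","spray_can","solder_spool","screwdriver"]:
        r=arm.landmark_of(c,q); print(q,[(np.round(d["at"],1).tolist(),round(d["confidence"],2)) for d in r[:2]])
print(arm.observe())
E
```

```text
pics
side {'vertical_fov': 56.72067294765648, 'cx': 283.389605290797, 'cy': 207.2928931886874, 'eye': array([ 0.22702638, -0.50133155,  0.56711386]), 'rotation': array([ 0.91128701, -0.3100727 , -0.61219982])}
holder [([305.7, 312.1], 0.59)]
frame_hinge [([306.2, 289.0], 0.89)]
frame_bar [([378.7, 331.2], 0.63)]
meter [([193.6, 200.6], 0.59)]
dial_axis [([186.0, 165.2], 0.87), ([184.0, 159.4], 0.15)]
dial_grip [([180.0, 157.2], 0.62)]
dial_aim [([177.2, 155.0], 0.63)]
mark_dot [([198.3, 150.1], 0.54)]
mark_dash [([185.1, 165.3], 0.69)]
spray_can [([280.4, 187.2], 0.93)]
solder_spool [([320.3, 215.1], 0.91), ([184.9, 166.5], 0.64)]
screwdriver [([385.1, 265.7], 0.94)]
top {'vertical_fov': 46.048556687649764, 'cx': 278.19328966301117, 'cy': 211.34670787331325, 'eye': array([ 0.46641628, -0.0199586 ,  1.07881248]), 'rotation': array([ 0.11705713, -0.1179696 , -1.58519654])}
holder [([345.0, 250.1], 0.63)]
frame_hinge [([345.9, 247.8], 0.9)]
frame_bar [([426.5, 241.7], 0.91)]
meter [([135.0, 255.6], 0.93)]
dial_axis [([123.1, 252.4], 0.92)]
dial_grip [([119.9, 259.3], 0.97)]
dial_aim [([
[... 248 characters left out ...]
'clock': 1.3, 'joints': array([ 1.24142349,  0.43447052,  0.02498361,  1.57320228, -0.01161841,
        1.13398143, -0.07508194]), 'dq': array([ 9.13733086e-05,  7.41147571e-04, -3.12341297e-03, -3.90550676e-04,
       -7.38133303e-04,  5.13449470e-05,  4.36080531e-05]), 'joint_efforts': array([ 5.51803660e-04, -6.67665768e+01,  9.84468833e-01, -3.14802611e+01,
       -6.06021238e-02,  3.30570771e-02, -5.13239797e-05]), 'position': array([ 0.1405154 , -0.60901914,  0.22675909]), 'ee_rot': array([ 2.45843160e+00, -1.95588556e+00,  1.19288359e-04]), 'force': array([ 0.30609511, -0.41055205, -0.77986959]), 'ft_torque': array([-0.00887055,  0.01975438,  0.02367111]), 'width': 1.0011943265787562}
```

View pics/side0.png

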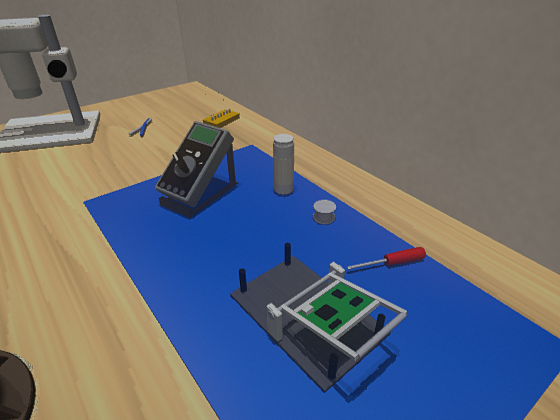

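View pics/top0.png

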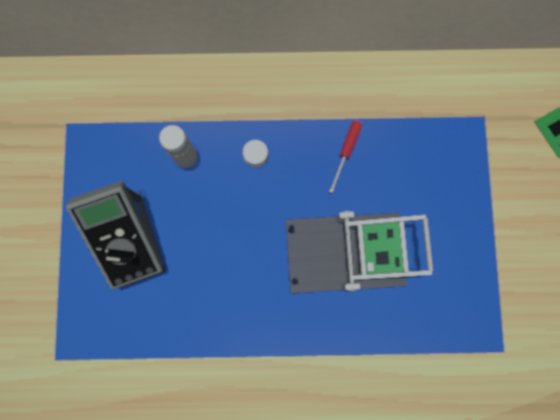

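```bash
cat > h.py <<'E'
from cell import arm
import numpy as np, cv2
from scipy.spatial.transform import Rotation as R
def cam(c):
    i=arm.camera_info(c); f=210/np.tan(np.radians(i["vertical_fov"])/2)
    return f,i["cx"],i["cy"],np.array(i["eye"]),R.from_rotvec(i["rotation"])
def ray(c,uv):
    f,cx,cy,e,r=cam(c); d=r.apply([(uv[0]-cx)/f,-(uv[1]-cy)/f,-1]); return e,d/np.linalg.norm(d)
def atz(c,uv,z):
    e,d=ray(c,uv); return e+d*(z-e[2])/d[2]
def proj(c,p):
    f,cx,cy,e,r=cam(c); q=r.inv().apply(np.array(p)-e); return np.stack([cx+f*q[...,0]/-q[...,2],cy-f*q[...,1]/-q[...,2]],-1)
def tri(a,b):
    (e1,d1),(e2,d2)=ray("side",a),ray("top",b)
    s=np.linalg.lstsq(np.stack([d1,-d2],1),e2-e1,rcond=None)[0]
    p,q=e1+d1*s[0],e2+d2*s[1]; return (p+q)/2,np.linalg.norm(p-q)
E
python3 - <<'E'
from h import *
np.set_printoptions(precision=4,suppress=True)
P={"holder":((305.7,312.1),(345,250.1),.003),"hinge":((306.2,289),(345.9,247.8),.065),"bar":((378.7,331.2),(426.5,241.7),.065),
"meter":((193.6,200.6),(135,255.6),.003),"axis":((186,165.2),(123.1,252.4),.1),"grip":((180,157.2),(119.9,259.3),.12),"can":((280.4,187.2),(189.8,160.7),.003),"spool":((320.3,215.1),(255.5,158.7),.003),"screw":((385.1,265.7),(342.3,158.9),.003)}
for k,(a,b,z) in P.items(): print(k,*tri(a,b),"side",atz("side",a,z)[:2],"top",atz("top",b,z)[:2])
print(R.from_rotvec(arm.observe()["ee_rot"]).as_matrix())
E
```

```text
holder [ 0.5393 -0.1649  0.0052] 0.0023416747938929754 side [ 0.5394 -0.163 ] top [ 0.5404 -0.1658]
hinge [ 0.541  -0.1601  0.06  ] 0.00035179458999267776 side [ 0.5378 -0.1634] top [ 0.5408 -0.1595]
bar [ 0.5458 -0.3129  0.1023] 0.004076304719411108 side [ 0.5693 -0.2966] top [ 0.5504 -0.3255]
meter [ 0.542   0.2895 -0.001 ] 0.011539976060599703 side [0.5448 0.281 ] top [0.5365 0.2908]
axis [0.5388 0.2832 0.1068] 0.005177665092740089 side [0.5457 0.2936] top [0.5369 0.2865]
grip [0.5249 0.2798 0.1344] 0.007698221619157904 side [0.5383 0.3037] top [0.5222 0.286 ]
can [0.7403 0.1709 0.0216] 0.002515510976727086 side [0.7566 0.1944] top [0.7462 0.1736]
spool [0.7456 0.0259 0.0144] 0.0008232246639257125 side [0.7567 0.0367] top [0.7482 0.0267]
screw [ 0.7471 -0.1695 -0.0018] 0.004023652763853828 side [ 0.7447 -0.1733] top [ 0.7443 -0.1675]
[[ 0.2248 -0.9744  0.    ]
 [-0.9744 -0.2248 -0.0001]
 [ 0.0001 -0.     -1.    ]]
```

```bash
cat >> h.py <<'E'
def holder_pts(x,y,yaw,th):
    T=lambda p: R.from_euler('z',yaw).apply(np.atleast_2d(p))+[x,y,.003]
    fr=lambda x_,r,o=0: [x_,-r*np.cos(th)-o*np.sin(th)*0,.062+r*np.sin(th)]
    foot=T([[-.08,-.125,.008],[.08,-.125,.008],[.08,.125,.008],[-.08,.125,.008]])
    return dict(foot=foot,hinge=T([[-.073,0,.072],[.073,0,.072]]),bar=T([fr(-.051,.155),fr(.051,.155)]),arm1=T([fr(-.055,0),fr(-.055,.155)]),arm2=T([fr(.055,0),fr(.055,.155)]))
def meter_frame(x,y,yaw):
    s=np.radians(35); u=np.array([np.cos(s),0,np.sin(s)]); n=np.array([-np.sin(s),0,np.cos(s)]); Y=np.array([0,1,0])
    M=R.from_euler('z',yaw); return np.array([x,y,.1]),M.apply(u),M.apply(Y),M.apply(n)
def meter_pts(x,y,yaw,d):
    o,u,Y,n=meter_frame(x,y,yaw); c=lambda a,r,h=0:o+r*(np.cos(a)*u+np.sin(a)*Y)+h*n
    ring=np.array([c(a,.029,.005) for a in np.linspace(0,6.28,25)])
    w=Y*.0065; e=np.cos(d)*u+np.sin(d)*Y; f=-np.sin(d)*u+np.cos(d)*Y
    bar=np.array([o+.034*n+a*.025*e+b*.0065*f for a,b in((1,1),(1,-1),(-1,-1),(-1,1),(1,1))])
    D=dict(ring=ring,bar=bar,e1=np.array([o+.056*Y-.06*u,o+.056*Y+.13*u]),e2=np.array([o-.056*Y-.06*u,o-.056*Y+.13*u]))
    for k in(60,20,-20,-60): a=np.radians(k); D["m%d"%k]=np.array([c(a,.038),c(a,.046)])
    return D
def tiles(name,tl,H=None,M=None):
    out=[]
    for c,x0,y0,w,s in tl:
        im=arm.get_image(c); h=int(w*.75); cr=cv2.resize(im[y0:y0+h,x0:x0+w],(400,300),interpolation=cv2.INTER_CUBIC)
        s=400/w
        for D,col in((H,(0,255,255)),(M,(255,0,255))):
            for k,v in (D or {}).items():
                p=((proj(c,v)-[x0,y0]+.5)*s).astype(int); cv2.polylines(cr,[p.reshape(-1,1,2)],k=="foot",col,1,cv2.LINE_AA)
        out.append(cr)
    g=np.vstack([np.hstack(out[:2]),np.hstack(out[2:])]) if len(out)>2 else np.hstack(out)
    cv2.imwrite(name,g)
E
python3 - <<'E'
from h import *
a=atz("top",(352,287),.075);b=atz("top",(346,214),.075);yaw=np.arctan2(*(b-a)[1::-1]);print(a,b,np.linalg.norm(b-a),yaw)
e=[atz("top",p,.1) for p in((115,287),(161,270))]; d=e[0]-e[1]; my=np.arctan2(-d[0],d[1]); print(my,np.linalg.norm(d))
tiles("pics/t1.png",[("side",220,235,200,2),("top",280,190,160,2),("side",145,110,100,4),("top",65,180,110,4)],holder_pts(.5405,-.161,yaw,0),meter_pts(.537,.286,my,1.047))
E
```

```text
[ 0.4611829  -0.16734253  0.075     ] [ 0.60941779 -0.16092235  0.075     ] 0.14837386092968802 0.0432838155522901
0.3384792667479618 0.09488979897907873
```

View pics/t1.png

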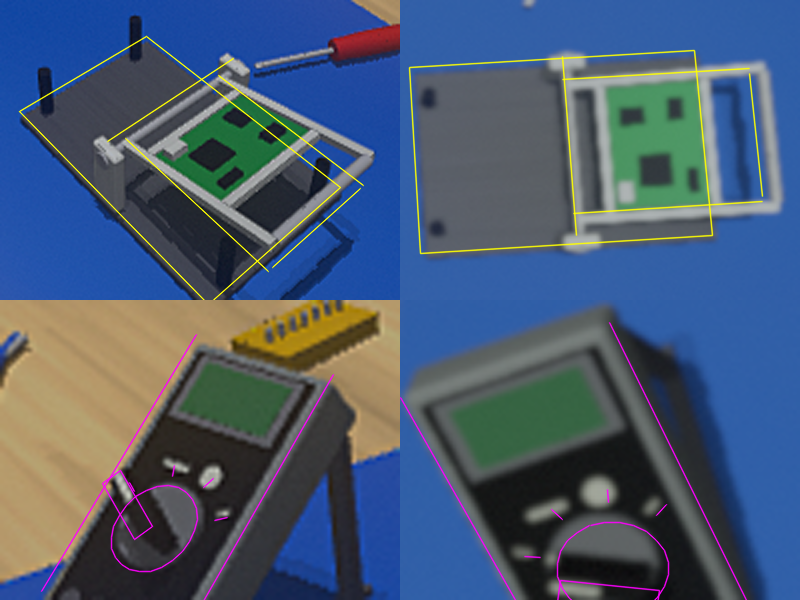

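Run:
```python
from h import *
from scipy.optimize import least_squares
np.set_printoptions(precision=4,suppress=True)
S=lambda x,y:(220+x/2,235+y/2); T=lambda x,y:(280+(x-400)/2.5,190+y/2.5)
def pts(p):
    x,y,w,th=p; Tm=lambda q: R.from_euler('z',w).apply(q)+[x,y,.003]
    fr=lambda a,r,h:[a,-r*np.cos(th)+h*np.sin(th),.062+r*np.sin(th)+h*np.cos(th)]
    return [("side",Tm([-.08,.125,.008]),S(21,112)),("side",Tm([.08,.125,.008]),S(147,38)),("top",Tm([.08,.125,.008]),T(409,68)),("top",Tm([-.08,.125,.008]),T(422,254)),
    ("side",Tm(fr(-.051-.004,.158,.004)),S(272,240)),("side",Tm(fr(.055,.158,.004)),S(372,152)),("top",Tm(fr(.055,.158,0)),T(767,64)),("top",Tm(fr(-.055,.158,0)),T(780,212)),
    ("top",Tm([.073,0,.072]),T(567,62)),("top",Tm([-.073,0,.072]),T(581,242)),("side",Tm([-.073,0,.072]),S(107,143)),("side",Tm([.073,0,.072]),S(235,60))]
f=lambda p:np.ravel([proj(c,q)-u for c,q,u in pts(p)])
r=least_squares(f,[.54,-.16,.02,.2],loss="soft_l1");print(r.x);print(f(r.x).reshape(-1,2))
S=lambda x,y:(145+x/4,110+(y-300)/4); T=lambda x,y:(65+(x-400)/3.636,180+(y-300)/3.636)
# mark pixel picks
def mp(p):
    o,u,Y,n=meter_frame(*p[:3]); c=lambda d,q=.042:o+q*(np.cos(np.radians(d))*u+np.sin(np.radians(d))*Y)+.002*n
    b=lambda l,h,d=1.047:o+h*n+l*(np.cos(d)*u+np.sin(d)*Y)
    return [("side",c(20),S(175,466)),("side",c(-20),S(210,476)),("side",c(-60),S(222,514)),("top",c(20),T(547,511)),("top",c(-20),T(598,491)),("top",c(-60),T(654,506)),("top",c(60),T(524,552)),("side",b(.018,.034),S(121,487)),("top",b(.018,.034),T(572,591))]
f=lambda p:np.ravel([proj(c,q)-u for c,q,u in mp(p)])
r=least_squares(f,[.537,.286,.33],loss="soft_l1");print(r.x);print(f(r.x).reshape(-1,2))
print(R.from_euler('z',r.x[2]).as_matrix())
```

```text
[ 0.538  -0.1651  0.0345  0.2446]
[[-0.8655  0.4851]
 [ 0.2333  0.1207]
 [ 1.7814  0.0692]
 [ 0.6437 -0.1264]
 [-0.4622 -0.5772]
 [-0.3093  0.6011]
 [-0.678   0.5353]
 [-0.4636 -3.1609]
 [-0.0064 -1.5675]
 [-0.3285 -1.7581]
 [-0.009   1.008 ]
 [-0.2894  0.8371]]
[0.5399 0.2878 0.3699]
[[-0.9896 -0.3199]
 [-0.721   0.022 ]
 [-0.2898 -0.658 ]
 [ 0.7456 -0.0975]
 [ 0.7065 -0.1712]
 [ 0.1823 -0.8328]
 [ 0.8442  0.5401]
 [-1.0542 -1.5975]
 [-0.8315 -1.3514]]
[[ 0.9324 -0.3615  0.    ]
 [ 0.3615  0.9324  0.    ]
 [ 0.      0.      1.    ]]
```

```bash
cat >> h.py <<'E'
np.set_printoptions(precision=4,suppress=True)
def rot(xdir,z):
    z=np.array(z)/np.linalg.norm(z); x=np.array(xdir,float); x-=z*(x@z); x/=np.linalg.norm(x)
    return R.from_matrix(np.stack([x,np.cross(z,x),z],1))
def rows(targets):
    s=arm.observe(); p0,R0=s["position"],R.from_rotvec(s["ee_rot"]); print("t",s["clock"],"pos",p0,"w",s["width"],"F",s["force"],"q",s["joints"])
    for p,Rt in targets:
        print((R0.inv().apply(np.array(p)-p0)*1000).round(0),((R0.inv()*(Rt or R0)).as_rotvec()).round(3))
HX,HY,HW=.538,-.1651,.0345
def bar(th,r=.155):
    return R.from_euler('z',HW).apply([0,-r*np.cos(th),.062+r*np.sin(th)])+[HX,HY,.003]
DOWN=rot([np.sin(HW),-np.cos(HW),0],[0,0,-1])
E
python3 - <<'E'
from h import *
b=bar(.245); print(b)
rows([(b+[0,0,.1],DOWN),(b-[0,0,.019],DOWN)])
E
```

```text
[ 0.5432 -0.3154  0.1026]
t 1.5 pos [ 0.1405 -0.609   0.2268] w 0.9985196140127038 F [0.0713 0.8951 0.1907] q [ 1.2414  0.4345  0.025   1.5732 -0.0116  1.134  -0.0751]
[-196. -458.   24.] [-0.    -0.     0.192]
[-196. -458.  143.] [-0.    -0.     0.192]
```

>>> {"name": "jog_arm", "arguments": {"commands": [{"translation": [-33,-76,4],"turn": [0,0,0.03]},{"translation": [-65,-152,8],"turn": [0,0,0.06]},{"translation": [-98,-229,12],"turn": [0,0,0.1]},{"translation": [-130,-305,16],"turn": [0,0,0.13]},{"translation": [-163,-381,20],"turn": [0,0,0.16]},{"translation": [-196,-458,24],"turn": [0,0,0.192]},{"translation": [-196,-458,24],"turn": [0,0,0.192]},{"translation": [-196,-458,24],"turn": [0,0,0.192]},{"translation": [-196,-458,24],"turn": [0,0,0.192]},{"translation": [-196,-458,24],"turn": [0,0,0.192]},{"translation": [-196,-458,24],"turn": [0,0,0.192]},{"translation": [-196,-458,24],"turn": [0,0,0.192]}], "claw": 0.35}}

```text
clock: 2.5
position: [0.5444, -0.3134, 0.2028]
ee_rot: [-2.26, 2.182, -0.001]
force: [0.3, -0.5, 1.4]
width: 0.328
```

Run:
```python
from h import *
b=bar(.245)
rows([(b+[0,0,.1],DOWN),(b-[0,0,.019],DOWN)])
```

```text
t 2.5 pos [ 0.5444 -0.3134  0.2028] w 0.3281439213883602 F [ 0.2918 -0.54    1.4102] q [ 0.4864  0.4618 -0.0718  1.5904  0.036   1.0902 -1.1304]
[2. 1. 0.] [-0. -0.  0.]
[  2.   1. 119.] [-0. -0.  0.]
```

>>> {"name": "jog_arm", "arguments": {"commands": [{"translation": [2,1,30]},{"translation": [2,1,55]},{"translation": [2,1,75]},{"translation": [2,1,90]},{"translation": [2,1,105]},{"translation": [2,1,117]},{"translation": [2,1,117]},{"translation": [2,1,117]}]}}

```text
schema error: expected keys translation, turn
```

Run:
```python
from h import *
b=bar(.245)
rows([(b-[0,0,.019],DOWN)])
tiles("pics/t2.png",[("side",300,220,160,2),("top",330,170,140,2)])
```

```text
t 2.5 pos [ 0.5444 -0.3134  0.2028] w 0.3281439213883602 F [ 0.2918 -0.54    1.4102] q [ 0.4864  0.4618 -0.0718  1.5904  0.036   1.0902 -1.1304]
[  2.   1. 119.] [-0. -0.  0.]
```

View pics/t2.png

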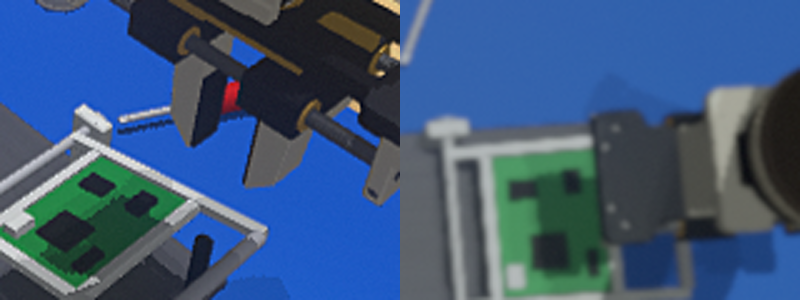

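The move was refused (missing keys). The picture shows the fingers above and in front of the bar, with the bar running from about (368,352) to (406,314) in the side view. I'll resend the move.

>>> {"name": "jog_arm", "arguments": {"commands": [{"translation": [2,1,30],"turn": [0,0,0]},{"translation": [2,1,55],"turn": [0,0,0]},{"translation": [2,1,75],"turn": [0,0,0]},{"translation": [2,1,90],"turn": [0,0,0]},{"translation": [2,1,105],"turn": [0,0,0]},{"translation": [2,1,117],"turn": [0,0,0]},{"translation": [2,1,117],"turn": [0,0,0]},{"translation": [2,1,117],"turn": [0,0,0]}]}}

```text
clock: 3.27
position: [0.5415, -0.3171, 0.0855]
ee_rot: [2.259, -2.182, -0.002]
force: [0.5, 0.0, -0.4]
width: 0.325
```

Run:
```python
from h import *
b=bar(.245)
rows([(b-[0,0,.019],DOWN)])
tiles("pics/t3.png",[("side",300,220,160,2),("top",330,170,140,2)])
```

```text
t 3.2667 pos [ 0.5415 -0.3171  0.0855] w 0.32471364009421466 F [ 0.5034  0.0247 -0.3599] q [ 0.4924  0.581  -0.0706  1.7107  0.0514  0.8528 -1.1367]
[-2. -2.  2.] [0.001 0.    0.   ]
```

View pics/t3.png

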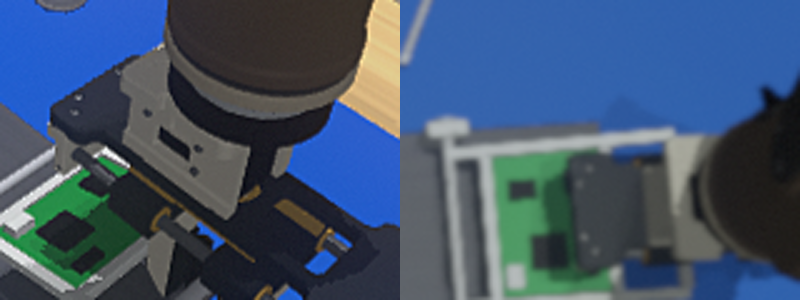

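No contact while lowering; the inner finger sits in the opening (side tile around (180,265)). Closing now.

>>> {"name": "jog_arm", "arguments": {"commands": [{"translation": [0,0,0],"turn": [0,0,0]},{"translation": [0,0,0],"turn": [0,0,0]},{"translation": [0,0,0],"turn": [0,0,0]},{"translation": [0,0,0],"turn": [0,0,0]},{"translation": [0,0,0],"turn": [0,0,0]},{"translation": [0,0,0],"turn": [0,0,0]}], "claw": 1, "grip_force": 20}}

```text
clock: 3.87
position: [0.542, -0.3168, 0.0859]
ee_rot: [-2.26, 2.182, -0.0]
force: [0.5, 0.9, 0.5]
width: 0.098
```

Run:
```python
from h import *
s=arm.observe(); p=s["position"]; o=p-bar(.245)
rows([(p+bar(t)-bar(.245),None) for t in np.linspace(.245,np.pi,25)[1:]])
```

```text
t 3.8667 pos [ 0.542  -0.3168  0.0859] w 0.09845952296629204 F [0.4945 0.8807 0.5329] q [ 0.4921  0.5803 -0.071   1.7106  0.0513  0.8522 -1.1368]
[ -6.  -0. -18.] [0. 0. 0.]
[-13.  -0. -35.] [0. 0. 0.]
[-23.  -0. -51.] [0. 0. 0.]
[-35.  -0. -66.] [0. 0. 0.]
[-48.  -0. -79.] [0. 0. 0.]
[-63.  -0. -90.] [0. 0. 0.]
[ -79.   -0. -100.] [0. 0. 0.]
[ -96.   -0. -107.] [0. 0. 0.]
[-114.   -0. -113.] [0. 0. 0.]
[-132.   -0. -116.] [0. 0. 0.]
[-151.   -0. -117.] [0. 0. 0.]
[-169.   -0. -116.] [0. 0. 0.]
[-188.   -0. -113.] [0. 0. 0.]
[-206.   -0. -107.] [0. 0. 0.]
[-223.   -0. -100.] [0. 0. 0.]
[-239.   -0.  -90.] [0. 0. 0.]
[-253.   -0.  -78.] [0. 0. 0.]
[-266.   -0.  -65.] [0. 0. 0.]
[-278.   -0.  -50.] [0. 0. 0.]
[-288.   -0.  -34.] [0. 0. 0.]
[-295.   -0.  -17.] [0. 0. 0.]
[-301.   -0.    1.] [0. 0. 0.]
[-304.   -0.   19.] [0. 0. 0.]
[-305.   -0.   38.] [0. 0. 0.]
```

>>> {"name": "jog_arm", "arguments": {"commands": [{"translation": [-6,0,-18],"turn": [0,0,0]},{"translation": [-13,0,-35],"turn": [0,0,0]},{"translation": [-23,0,-51],"turn": [0,0,0]},{"translation": [-35,0,-66],"turn": [0,0,0]},{"translation": [-48,0,-79],"turn": [0,0,0]},{"translation": [-63,0,-90],"turn": [0,0,0]},{"translation": [-79,0,-100],"turn": [0,0,0]},{"translation": [-96,0,-107],"turn": [0,0,0]},{"translation": [-114,0,-113],"turn": [0,0,0]},{"translation": [-132,0,-116],"turn": [0,0,0]},{"translation": [-151,0,-117],"turn": [0,0,0]},{"translation": [-151,0,-117],"turn": [0,0,0]}]}}

```text
clock: 4.87
position: [0.5358, -0.1625, 0.205]
ee_rot: [-2.263, 2.178, 0.001]
force: [-9.6, 2.5, 20.3]
width: 0.099
```

Run:
```python
from h import *
s=arm.observe(); p=s["position"]
g=p+[0,0,.019]; H=R.from_euler('z',HW).inv().apply(g-[HX,HY,.065]); print("rel hinge",H,"r",np.hypot(H[1],H[2]),"th",np.arctan2(H[2],-H[1]))
th=1.57
rows([(bar(t)-[0,0,.018],None) for t in np.linspace(th,np.pi,13)[1:]])
```

```text
rel hinge [-0.0021  0.0026  0.159 ] r 0.15901686509521937 th 1.5873865559682088
t 4.8667 pos [ 0.5358 -0.1625  0.205 ] w 0.09944283547296158 F [-9.5842  2.4574 20.3214] q [ 0.2854  0.3551 -0.1144  1.7555  0.0456  1.0338 -1.3779]
[-17.  -2.   4.] [0. 0. 0.]
[-37.  -2.   8.] [0. 0. 0.]
[-57.  -2.  15.] [0. 0. 0.]
[-75.  -2.  24.] [0. 0. 0.]
[-92.  -2.  35.] [0. 0. 0.]
[-107.   -3.   48.] [0. 0. 0.]
[-120.   -3.   64.] [0. 0. 0.]
[-132.   -3.   81.] [0. 0. 0.]
[-140.   -3.   99.] [0. 0. 0.]
[-147.   -3.  118.] [0. 0. 0.]
[-151.   -3.  138.] [0. 0. 0.]
[-152.   -3.  158.] [0. 0. 0.]
```

>>> {"name": "jog_arm", "arguments": {"commands": [{"translation": [-17,-1,1],"turn": [0,0,0]},{"translation": [-37,-1,5],"turn": [0,0,0]},{"translation": [-57,-1,12],"turn": [0,0,0]},{"translation": [-75,-1,21],"turn": [0,0,0]},{"translation": [-92,-1,32],"turn": [0,0,0]},{"translation": [-107,-1,45],"turn": [0,0,0]},{"translation": [-120,-1,61],"turn": [0,0,0]},{"translation": [-132,-1,78],"turn": [0,0,0]},{"translation": [-140,-1,96],"turn": [0,0,0]},{"translation": [-147,-1,115],"turn": [0,0,0]},{"translation": [-151,-1,135],"turn": [0,0,0]},{"translation": [-152,-1,152],"turn": [0,0,0]}]}}

```text
clock: 5.87
position: [0.5301, -0.0114, 0.0496]
ee_rot: [2.262, -2.179, -0.005]
force: [-4.4, 5.0, 2.0]
width: 0.096
```

Run:
```python
from h import *
s=arm.observe(); p=s["position"]
g=p+[0,0,.019]; H=R.from_euler('z',HW).inv().apply(g-[HX,HY,.065]); print("rel hinge",H,"r",np.hypot(H[1],H[2]),"th",np.arctan2(H[2],-H[1]))
rows([])
tiles("pics/t4.png",[("side",220,190,200,2),("top",260,180,160,2)],holder_pts(HX,HY,HW,np.pi))
```

```text
rel hinge [-0.0026  0.1539  0.0036] r 0.15393467437919314 th 3.1179110018351577
t 5.8667 pos [ 0.5301 -0.0114  0.0496] w 0.09601489214931652 F [-4.4266  5.0063  2.0186] q [ 0.03    0.5108 -0.1459  1.9763  0.1123  0.6652 -1.7196]
```

View pics/t4.png

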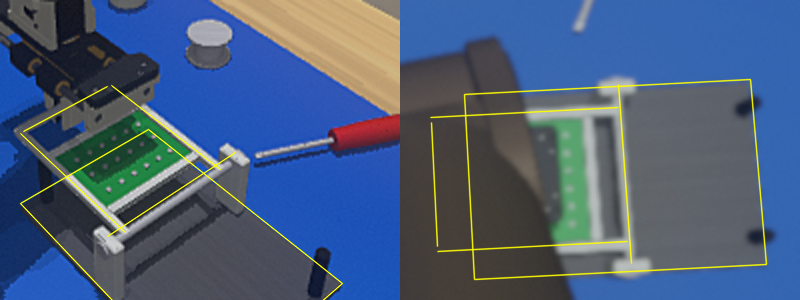

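The frame is over with the solder side up, a few mm off level by the gripper's height. I'll press down gently until it stops.

>>> {"name": "jog_arm", "arguments": {"commands": [{"translation": [0,0,2],"turn": [0,0,0]},{"translation": [0,0,4],"turn": [0,0,0]},{"translation": [0,0,5],"turn": [0,0,0]},{"translation": [0,0,6],"turn": [0,0,0]},{"translation": [0,0,7],"turn": [0,0,0]},{"translation": [0,0,7],"turn": [0,0,0]},{"translation": [0,0,7],"turn": [0,0,0]}]}}

```text
clock: 6.55
position: [0.5302, -0.0113, 0.0441]
ee_rot: [2.262, -2.179, -0.006]
force: [-7.6, 7.5, 9.2]
width: 0.101
```

>>> {"name": "jog_arm", "arguments": {"commands": [{"translation": [0,0,1],"turn": [0,0,0]},{"translation": [0,0,2],"turn": [0,0,0]},{"translation": [0,0,3],"turn": [0,0,0]},{"translation": [0,0,3],"turn": [0,0,0]},{"translation": [0,0,3],"turn": [0,0,0]}]}}

```text
clock: 6.97
position: [0.5311, -0.0113, 0.0425]
ee_rot: [-2.262, 2.179, 0.003]
force: [-10.7, 7.2, 25.1]
width: 0.098
```

>>> {"name": "jog_arm", "arguments": {"commands": [{"translation": [0,0,0],"turn": [0,0,0]},{"translation": [0,0,0],"turn": [0,0,0]},{"translation": [0,0,0],"turn": [0,0,0]},{"translation": [0,0,0],"turn": [0,0,0]},{"translation": [0,0,0],"turn": [0,0,0]},{"translation": [0,0,-15],"turn": [0,0,0]},{"translation": [0,0,-40],"turn": [0,0,0]},{"translation": [0,0,-80],"turn": [0,0,0]},{"translation": [0,0,-120],"turn": [0,0,0]},{"translation": [0,0,-160],"turn": [0,0,0]},{"translation": [0,0,-200],"turn": [0,0,0]},{"translation": [0,0,-200],"turn": [0,0,0]}], "claw": 0.35}}

```text
clock: 7.97
position: [0.5361, -0.0141, 0.2486]
ee_rot: [-2.253, 2.177, -0.013]
force: [1.2, -0.0, 0.1]
width: 0.323
```

```bash
cat >> h.py <<'E'
MX,MY,MW=.5399,.2878,.3699
def dial(out,d,half=0):
    o,u,Y,n=meter_frame(MX,MY,MW); f=-np.sin(d)*u+np.cos(d)*Y
    return o+(out-.019)*n, rot(f if half else -f,-n)
E
python3 - <<'E'
from h import *
for half in (0,1):
    rows([dial(o,1.047,half) for o in(.17,.12,.026)])
o,u,Y,n=meter_frame(MX,MY,MW); print(o,u,Y,n)
tiles("pics/t5.png",[("side",220,190,200,2),("side",145,110,100,4)],holder_pts(HX,HY,HW,np.pi),meter_pts(MX,MY,MW,1.047))
E
```

```text
t 7.9667 pos [ 0.5361 -0.0141  0.2486] w 0.32253480707935345 F [ 1.2169 -0.028   0.0733] q [ 0.0569  0.2753 -0.1652  1.7573  0.051   1.1013 -1.6614]
[-273.   68.   24.] [ 0.61   0.222 -1.337]
[-282.   41.   65.] [ 0.61   0.222 -1.337]
[-300.   -9.  143.] [ 0.61   0.222 -1.337]
t 7.9667 pos [ 0.5361 -0.0141  0.2486] w 0.32253480707935345 F [ 1.2169 -0.028   0.0733] q [ 0.0569  0.2753 -0.1652  1.7573  0.051   1.1013 -1.6614]
[-273.   68.   24.] [ 0.234 -0.641  1.701]
[-282.   41.   65.] [ 0.234 -0.641  1.701]
[-300.   -9.  143.] [ 0.234 -0.641  1.701]
[0.5399 0.2878 0.1   ] [0.7637 0.2961 0.5736] [-0.3615  0.9324  0.    ] [-0.5348 -0.2074  0.8192]
```

View pics/t5.png

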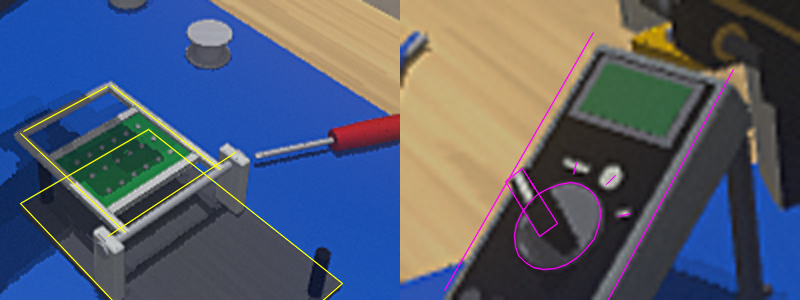

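>>> {"name": "jog_arm", "arguments": {"commands": [{"translation": [-25,6,2],"turn": [0.05,0.02,-0.11]},{"translation": [-50,12,4],"turn": [0.1,0.04,-0.22]},{"translation": [-75,18,6],"turn": [0.15,0.055,-0.33]},{"translation": [-100,25,9],"turn": [0.2,0.074,-0.446]},{"translation": [-125,31,11],"turn": [0.25,0.09,-0.56]},{"translation": [-150,37,13],"turn": [0.305,0.11,-0.67]},{"translation": [-175,43,15],"turn": [0.36,0.13,-0.78]},{"translation": [-200,50,17],"turn": [0.41,0.15,-0.89]},{"translation": [-225,56,19],"turn": [0.46,0.167,-1.0]},{"translation": [-250,62,22],"turn": [0.51,0.185,-1.11]},{"translation": [-273,68,24],"turn": [0.56,0.2,-1.22]},{"translation": [-273,68,24],"turn": [0.61,0.222,-1.337]}], "claw": 0.2}}

```text
clock: 9.07
position: [0.4518, 0.261, 0.2152]
ee_rot: [-2.767, 0.203, -0.765]
force: [1.3, 0.0, 0.1]
width: 0.401
```

>>> {"name": "jog_arm", "arguments": {"commands": [{"translation": [0,0,0],"turn": [0,0,0]},{"translation": [0,0,0],"turn": [0,0,0]},{"translation": [0,0,0],"turn": [0,0,0]}]}}

```text
clock: 9.32
position: [0.4551, 0.2553, 0.2162]
ee_rot: [-2.77, 0.228, -0.768]
force: [0.7, -0.3, 0.9]
width: 0.403
```

Run:
```python
from h import *
rows([dial(o,1.047,0) for o in(.17,.12,.07,.026)])
g=[arm.get_image("side"),arm.get_image("top")]
for c in("side","top"):
  for q in("dial_grip","dial_axis","mark_dot"): print(c,q,[(np.round(d["at"],1),round(d["confidence"],2)) for d in arm.landmark_of(c,q)[:1]])
o,u,Y,n=meter_frame(MX,MY,MW); print([proj(c,np.array([o+.024*n,o])) for c in("side","top")])
```

```text
t 9.3167 pos [0.4551 0.2553 0.2162] w 0.40294217170548324 F [ 0.7123 -0.2647  0.9474] q [-0.3362  0.0574 -0.4445  2.3164  0.871   0.3241 -1.7105]
[ 7. -4. -4.] [ 0.007  0.013 -0.01 ]
[ 7. -4. 46.] [ 0.007  0.013 -0.01 ]
[ 8. -4. 96.] [ 0.007  0.013 -0.01 ]
[  9.  -5. 140.] [ 0.007  0.013 -0.01 ]
side dial_grip [(array([182.6, 158.6]), 0.87)]
side dial_axis [(array([186.5, 166.7]), 0.7)]
side mark_dot [(array([199.9, 154. ]), 0.35)]
top dial_grip [(array([119.6, 258.3]), 0.71)]
top dial_axis [(array([122.6, 248.8]), 0.77)]
top mark_dot [(array([119.6, 230.1]), 0.63)]
[array([[179.5802, 162.1089],
       [184.8867, 166.8831]]), array([[121.678 , 256.7807],
       [122.4722, 250.9005]])]
```

The wrist joint is at -1.71 rad. Turning the dial by +1.4 about tool z would run it past -2.74, so I'll make a half turn first and use the other equivalent grasp.

>>> {"name": "jog_arm", "arguments": {"commands": [{"translation": [0,0,0],"turn": [0,0,-0.12]},{"translation": [0,0,0],"turn": [0,0,-0.24]},{"translation": [0,0,0],"turn": [0,0,-0.36]},{"translation": [0,0,0],"turn": [0,0,-0.48]},{"translation": [0,0,0],"turn": [0,0,-0.6]},{"translation": [0,0,0],"turn": [0,0,-0.72]},{"translation": [0,0,0],"turn": [0,0,-0.84]},{"translation": [0,0,0],"turn": [0,0,-0.96]},{"translation": [0,0,0],"turn": [0,0,-1.08]},{"translation": [0,0,0],"turn": [0,0,-1.2]},{"translation": [0,0,0],"turn": [0,0,-1.32]},{"translation": [0,0,0],"turn": [0,0,-1.44]}]}}

```text
clock: 10.72
position: [0.4549, 0.2562, 0.2168]
ee_rot: [2.289, 1.716, 0.851]
force: [0.4, 0.2, 0.3]
width: 0.402
```

>>> {"name": "jog_arm", "arguments": {"commands": [{"translation": [0,0,0],"turn": [0,0,-0.12]},{"translation": [0,0,0],"turn": [0,0,-0.24]},{"translation": [0,0,0],"turn": [0,0,-0.36]},{"translation": [0,0,0],"turn": [0,0,-0.48]},{"translation": [0,0,0],"turn": [0,0,-0.6]},{"translation": [0,0,0],"turn": [0,0,-0.72]},{"translation": [0,0,0],"turn": [0,0,-0.84]},{"translation": [0,0,0],"turn": [0,0,-0.96]},{"translation": [0,0,0],"turn": [0,0,-1.08]},{"translation": [0,0,0],"turn": [0,0,-1.2]},{"translation": [0,0,0],"turn": [0,0,-1.32]},{"translation": [0,0,0],"turn": [0,0,-1.32]}]}}

```text
clock: 11.72
position: [0.455, 0.2562, 0.2168]
ee_rot: [0.692, 2.527, 0.484]
force: [-0.9, -0.3, 0.0]
width: 0.397
```

Run:
```python
from h import *
rows([dial(o,1.047,1) for o in(.17,.12,.07,.026)])
```

```text
t 11.7167 pos [0.455  0.2562 0.2168] w 0.39731312341857616 F [-0.8758 -0.2931  0.0361] q [-0.1454  0.0746 -0.6416  2.3053  0.9123  0.3377  1.0271]
[-5.  5. -3.] [-0.006 -0.011 -0.382]
[-6.  5. 47.] [-0.006 -0.011 -0.382]
[-6.  6. 97.] [-0.006 -0.011 -0.382]
[ -7.   6. 141.] [-0.006 -0.011 -0.382]
```

>>> {"name": "jog_arm", "arguments": {"commands": [{"translation": [-2,2,0],"turn": [0,0,-0.12]},{"translation": [-4,4,15],"turn": [0,-0.01,-0.24]},{"translation": [-6,6,30],"turn": [-0.006,-0.011,-0.36]},{"translation": [-6,6,50],"turn": [-0.006,-0.011,-0.382]},{"translation": [-6,6,70],"turn": [-0.006,-0.011,-0.382]},{"translation": [-6,6,85],"turn": [-0.006,-0.011,-0.382]},{"translation": [-6,6,97],"turn": [-0.006,-0.011,-0.382]},{"translation": [-6,6,97],"turn": [-0.006,-0.011,-0.382]},{"translation": [-6,6,97],"turn": [-0.006,-0.011,-0.382]}]}}

```text
clock: 12.47
position: [0.5123, 0.2777, 0.1407]
ee_rot: [0.208, 2.563, 0.352]
force: [-0.5, -0.2, 0.5]
width: 0.401
```

Run:
```python
from h import *
rows([dial(o,1.047,1) for o in(.07,.026)])
tiles("pics/t6.png",[("side",135,90,120,4),("top",65,180,120,4)],None,meter_pts(MX,MY,MW,1.047))
```

```text
t 12.4667 pos [0.5123 0.2777 0.1407] w 0.4007024881250413 F [-0.521  -0.2161  0.4573] q [-0.2451  0.3205 -0.5549  2.2929  1.6342  0.3685  0.7274]
[-1. -0. -1.] [-0.001 -0.001 -0.008]
[-1. -0. 43.] [-0.001 -0.001 -0.008]
```

View pics/t6.png

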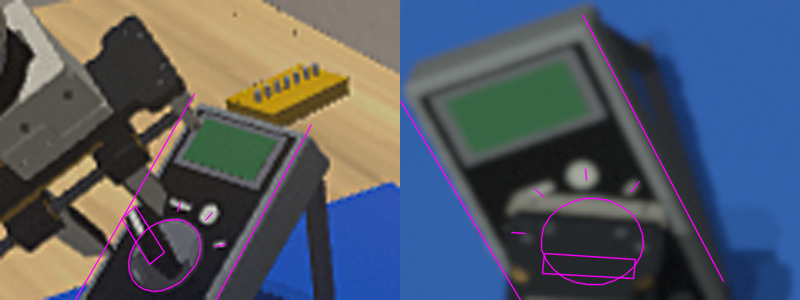

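The bar lies between the two fingers (side tile, white line at about (135,220)). Going down to the grip height.

>>> {"name": "jog_arm", "arguments": {"commands": [{"translation": [-1,0,10],"turn": [0,0,0]},{"translation": [-1,0,20],"turn": [0,0,0]},{"translation": [-1,0,28],"turn": [0,0,0]},{"translation": [-1,0,35],"turn": [0,0,0]},{"translation": [-1,0,39],"turn": [0,0,0]},{"translation": [-1,0,41],"turn": [0,0,0]},{"translation": [-1,0,41],"turn": [0,0,0]}]}}

```text
clock: 13.15
position: [0.5354, 0.2859, 0.1086]
ee_rot: [0.205, 2.561, 0.352]
force: [-0.0, 0.7, -0.2]
width: 0.403
```

>>> {"name": "jog_arm", "arguments": {"commands": [{"translation": [0,0,0],"turn": [0,0,0]},{"translation": [0,0,0],"turn": [0,0,0]},{"translation": [0,0,0],"turn": [0,0,0]},{"translation": [0,0,0],"turn": [0,0,0]},{"translation": [0,0,0],"turn": [0,0,0]},{"translation": [0,0,0],"turn": [0,0,0]}], "claw": 1, "grip_force": 15}}

```text
clock: 13.65
position: [0.5348, 0.286, 0.1082]
ee_rot: [0.203, 2.561, 0.352]
force: [-4.8, -1.4, 4.2]
width: 0.141
```

Run:
```python
from h import *
rows([dial(.026,1.047,1),dial(.026,-.349,1)]); print(arm.observe()["ft_torque"])
```

```text
t 13.65 pos [0.5348 0.286  0.1082] w 0.14106266867426268 F [-4.7841 -1.4003  4.1556] q [-0.2302  0.4264 -0.5714  2.2702  1.8184  0.4201  0.5801]
[ 0. -0.  3.] [-0.    -0.    -0.005]
[ 0. -0.  3.] [-0.    -0.     1.391]
[-0.2599  0.8589 -0.0084]
```

>>> {"name": "jog_arm", "arguments": {"commands": [{"translation": [0,0,0],"turn": [0,0,0.12]},{"translation": [0,0,0],"turn": [0,0,0.24]},{"translation": [0,0,0],"turn": [0,0,0.36]},{"translation": [0,0,0],"turn": [0,0,0.48]},{"translation": [0,0,0],"turn": [0,0,0.6]},{"translation": [0,0,0],"turn": [0,0,0.72]},{"translation": [0,0,0],"turn": [0,0,0.84]},{"translation": [0,0,0],"turn": [0,0,0.96]},{"translation": [0,0,0],"turn": [0,0,1.08]},{"translation": [0,0,0],"turn": [0,0,1.2]},{"translation": [0,0,0],"turn": [0,0,1.3]},{"translation": [0,0,0],"turn": [0,0,1.4]}]}}

```text
clock: 14.65
position: [0.5329, 0.2886, 0.1076]
ee_rot: [1.961, 1.983, 0.803]
force: [-5.9, 8.1, -4.8]
width: 0.143
```

>>> {"name": "jog_arm", "arguments": {"commands": [{"translation": [0,0,0],"turn": [0,0,0]},{"translation": [0,0,0],"turn": [0,0,0]},{"translation": [0,0,0],"turn": [0,0,0]}]}}

```text
clock: 14.9
position: [0.5329, 0.2886, 0.1076]
ee_rot: [1.955, 1.987, 0.802]
force: [-5.1, 6.4, -3.3]
width: 0.142
```

Run:
```python
from h import *
rows([dial(.026,-.349,1)]); print(arm.observe()["ft_torque"])
```

```text
t 14.9 pos [0.5329 0.2886 0.1076] w 0.14194646939702663 F [-5.0857  6.3925 -3.3001] q [-0.0422  0.4967 -0.8254  2.2569  1.7668  0.5434 -0.7265]
[-3.  2.  3.] [-0.004 -0.005 -0.007]
[0.6147 1.7972 0.8547]
```

Turned as commanded. Now I'll release, back straight out along the face normal and look.

>>> {"name": "jog_arm", "arguments": {"commands": [{"translation": [0,0,0],"turn": [0,0,0]},{"translation": [0,0,0],"turn": [0,0,0]},{"translation": [0,0,0],"turn": [0,0,0]},{"translation": [0,0,0],"turn": [0,0,0]},{"translation": [0,0,0],"turn": [0,0,0]},{"translation": [0,0,-15],"turn": [0,0,0]},{"translation": [0,0,-40],"turn": [0,0,0]},{"translation": [0,0,-70],"turn": [0,0,0]},{"translation": [0,0,-100],"turn": [0,0,0]},{"translation": [0,0,-130],"turn": [0,0,0]},{"translation": [0,0,-160],"turn": [0,0,0]},{"translation": [0,0,-160],"turn": [0,0,0]}], "claw": 0.2}}

```text
clock: 15.9
position: [0.4492, 0.2528, 0.241]
ee_rot: [1.953, 1.978, 0.802]
force: [-0.1, -1.3, -0.2]
width: 0.401
```

Run:
```python
from h import *
rows([])
tiles("pics/t7.png",[("side",145,110,100,4),("top",65,180,120,4),("side",0,0,560,1),("top",0,0,560,1)],None,None)
```

```text
t 15.9 pos [0.4492 0.2528 0.241 ] w 0.4007753271132512 F [-0.1303 -1.2967 -0.1785] q [ 0.2244  0.0455 -0.9925  2.2748  0.7939  0.3654  0.1442]
```

View pics/t7.png

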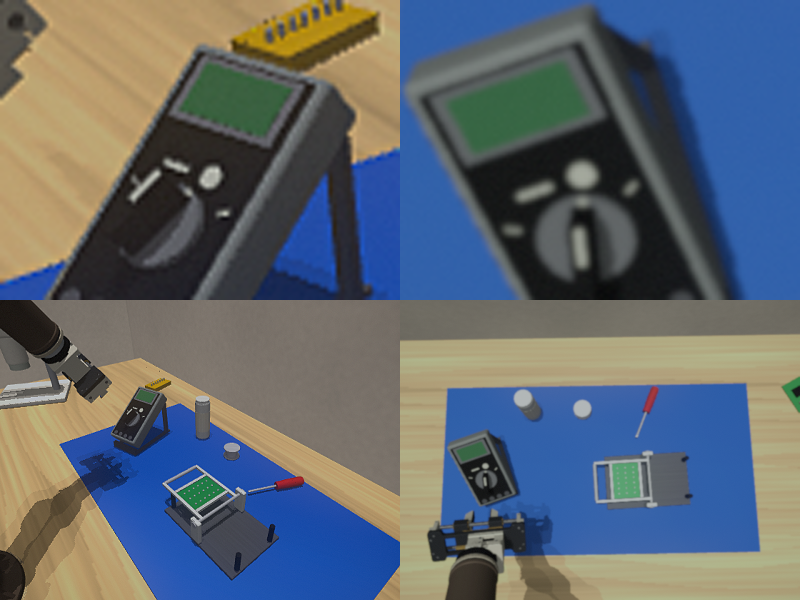

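The pointer is at the dot side and the holder is flat; the bystanders are in place. One overlay check of the dial angle, plus bystander drift in numbers.

Run:
```python
from h import *
tiles("pics/t8.png",[("side",155,125,60,4),("top",90,210,60,4)],None,{k:v for k,v in meter_pts(MX,MY,MW,-.349).items() if k[0]!="e"})
for c in("side","top"):
  a=cv2.imread(f"pics/{c}0.png"); b=arm.get_image(c)
  for n,(x,y,w,h) in {"side":dict(can=(268,130,30,68),spool=(310,198,28,28),drv=(375,243,55,30)),"top":dict(can=(155,120,45,52),spool=(240,138,32,32),drv=(325,118,40,76))}[c].items():
    print(c,n,np.abs(a[y:y+h,x:x+w].astype(int)-b[y:y+h,x:x+w]).max(2).mean().round(2), cv2.phaseCorrelate(*[np.float32(cv2.cvtColor(i[y:y+h,x:x+w],6)) for i in(a,b)])[0])
```

```text
side can 6.39 (-0.05711741226044076, -0.0213639854452623)
side spool 6.79 (-0.004582336411694143, -0.044048415434835064)
side drv 6.94 (-0.013568972970769977, -0.027964105819892282)
top can 2.43 (0.4129546010514282, 0.03884158148891359)
top spool 2.63 (0.09572208130653337, -0.017048579285351195)
top drv 2.53 (0.07447789087850154, -0.026017467366237668)
```

View pics/t8.png

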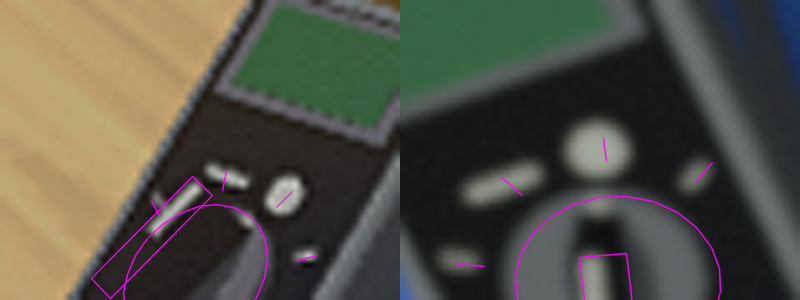

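```bash
python3 -c "
from cell import arm
print(arm.sign_off())"
```

```text
the job is handed in; nothing more can be done
None
```

The board is ready for measuring on its solder side, and I handed the job in at about 17 s of the 64 s allowed.

**Frame:** I gripped the handle bar, swung the frame over to its other side, and pressed it against its stop until the force reached about 25 N. In the pictures after release it lies flat with the solder side up.

**Dial:** The dot is at the -20° setting. I gripped the dial bar, turned it about 80° clockwise and backed off. The model drawn over the last pictures agrees with the pointer sitting at the dot. The model is about one pixel off in position, but the angle matches. I did not measure the click itself.

**Bystanders:** The spool and screwdriver show less than 0.1 pixel of shift between the first and last pictures. The spray can shows 0.06 pixel in the side view but 0.4 pixel in the top view. I put that down to image noise, as the arm did not go near it.

**Along the way:**
- One move was refused for missing keys and had no effect.
- I made an extra half turn of the wrist before the dial to stay inside its joint range.
- The highest force I read was 25 N, and nothing was being touched at hand-in.

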